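Put the coffee kit back in its caddy

TASK

Gather the coffee kit into the wooden caddy: the small steel pot standing in the middle of the seat with the square rim, the small closed tablet tin with the flat lid standing in the middle of the seat with the round rim, and the coffee scoop lying flat in the trough, along it and centred (bowl at either end). Leave the drinking glass, the tealight candle and the fork where they are.

Things in the scene. Friction and masses are not known exactly. Their poses are not given: they have to be found in the camera images.
- pot: Small open steel pot (espresso shot pot), plain round, slightly narrower at the neck, widest diameter 54 mm, 50 mm tall, no handle. Origin: centre of its underside; z up. Can be gripped across its outside in any direction, at about 30 to 40 mm above its underside. Its mass is 0.08 to 0.17 kg.
- tin: Small closed round tin (descaler tablets): straight blue body, flat light-grey lid, diameter 54 mm, 48 mm tall; the lid stays on. Origin: centre of its underside; z up. Can be gripped across its outside in any direction, at about 25 to 40 mm above its underside. 0.08 to 0.17 kg.
- scoop: Steel coffee scoop lying flat: round bowl 41 mm across, 20 mm high, straight handle 16 mm wide; 136 mm long. Origin: middle of its length, underside. y runs along it from the handle's end (-68 mm) to the bowl (27 to 68 mm); z up. Grip across the handle (along its x) at y = 0 to 10 mm, fingertips 5 to 10 mm above its underside. 35 to 70 g.
- square_seat: The caddy's seat with a raised square rim around its centre: inside 76 x 76 mm, outside 88 x 88 mm. Light wooden plate, 148 (x) x 91 (y) x 4 mm, fixed on the dark caddy board. Origin: centre of its underside, 8 mm above the worktop; z up. Its floor is 4 mm, the rim's top 11 mm above the origin. The three seats lie side by side along y, 95 mm apart, in changing order.
- round_seat: The caddy's seat with a raised round rim around its centre: inside diameter 78 mm, outside 89 mm. Light wooden plate, 148 (x) x 91 (y) x 4 mm, fixed on the dark caddy board. Origin: centre of its underside, 8 mm above the worktop; z up. Its floor is 4 mm, the rim's top 11 mm above the origin. The three seats lie side by side along y, 95 mm apart, in changing order.
- trough_seat: The caddy's seat with a long trough: two straight rails along its x axis, 62 mm apart inside, 146 mm long, each 6 mm thick, open at both ends. Light wooden plate, 148 (x) x 91 (y) x 4 mm, fixed on the dark caddy board. Origin: centre of its underside, 8 mm above the worktop; z up. Its floor is 4 mm, the rim's top 11 mm above the origin. The three seats lie side by side along y, 95 mm apart, in changing order.
- tumbler: Look-alike of the pot that stays: small clear drinking glass, diameter 49 mm, 62 mm tall. Origin: centre of its underside.
- tealight: Look-alike of the tin that stays: candle in a small round tin, diameter 38 mm, 15 mm tall. Origin: centre of its underside.
- fork: Look-alike of the scoop that stays: metal fork lying flat, 193 mm long (along its x axis), 26 mm wide, 15 mm high. Origin: middle of its length, underside.
Not all that is in view belongs to the job. What is shaped like the pot but orange is not meant.

How it is judged:
At the end, for the whole second after the job is handed in: Pot upright in the square seat and tin upright in the round seat, each within 12 mm of its centre; scoop flat in the trough within 20 mm lengthwise, 14 mm sideways, 0.22 rad of its line, either way round; all at rest; glass, tealight, fork within 20 mm of their start (horizontal distance between pot and square_seat below 0.012 m and z of pot in the frame of square_seat between 0 and 0.009 m and angle between each of pot, tin's own z axis and vertical below 0.12 rad and horizontal distance between tin and round_seat below 0.012 m and z of tin in the frame of round_seat between 0 and 0.009 m and x of scoop in the frame of trough_seat between -0.02 and 0.02 m and y of scoop in the frame of trough_seat between -0.014 and 0.014 m and z of scoop in the frame of trough_seat between 0 and 0.009 m and angle between scoop's own z axis and vertical below 0.15 rad and angle between the y axis of scoop and the x axis of trough_seat, either way round below 0.22 rad and linear speed of each of pot, tin, scoop below 0.02 m/s and angular speed of each of pot, tin, scoop below 0.2 rad/s and distance of each of tumbler, tealight, fork from where it was at the start of the episode below 0.02 m); the robot touches nothing.
It fails at once if the drinking glass is displaced by more than 40 mm (distance of tumbler from where it was at the start of the episode above 0.04 m).
It fails at once if the tealight is displaced by more than 40 mm (distance of tealight from where it was at the start of the episode above 0.04 m).
It fails at once if the fork is displaced by more than 40 mm (distance of fork from where it was at the start of the episode above 0.04 m).
It also fails if it takes over 102 s, if anything falls off the work surface, if the arm or the gripper's body presses on something with over 40 N, if the wrist force passes 120 N, or if a joint passes its speed limit or range.

ROBOT

A 6-joint arm with a two-finger parallel gripper is mounted at the origin on a cart in front of the work surface, level with it; the furniture and walls round the work are solid. World frame = base frame: x ahead of the robot, y to its left, z up, the work surface at z = 0. Lengths are in m, angles in rad, forces in N, time in s.
With the tool pointing down it reaches from about 0.275 to 0.875 m from the base axis. Payload 12.5 kg.
Tool frame: the origin (TCP) lies at the very end of the fingers, on their centre line; the grasp point (between the pads) lies 19 mm behind it; z points along the fingers, y is the line along which they close (so a half turn about z gives the same grasp; the last joint's range is limited). The gripper opens to 85 mm and grips with 20 to 120 N. Pads are 22 mm wide; open, the fingers measure 114 mm over their backs; the gripper's body (76 mm by 85 mm) begins 54 mm behind the grasp point. The pads swing forward as they close: fully open they stand 13 mm farther back than shut.
Start: joints at [-1.234, 0.351, 1.652, -0, 1.139, -0.085], TCP at [0.225, -0.502, 0.231] pointing down, gripper open.
Joint ranges: [-2.75, 2.75], [-0.79, 2.1], [0.01, 2.65], [-1.57, 4.71], [0.07, 3.14], [-2.87, 2.87]. Speed limits (rad/s): [2.22, 2.22, 2.79, 3.14, 3.14, 3.14].

INTERFACE

Orientations are given as a 3x3 rotation matrix whose columns are the frame's x, y, z axes.
In Python, from bench import manip gives the robot as it stands. Calls block until the motion is done:
- manip.move_ptp(position, orientation): joint-space move of the TCP to a pose.
- manip.move_l(position, attitude=None, max_speed=0.15): straight line of the TCP; attitude=None keeps the orientation; max_speed is the mean speed in m/s.
- manip.move_j(angles): joint-space move.
- manip.set_gripper(opening, effort=None): opening from 0.0 (shut) to 1.0 (fully open); effort is the grip in N (None keeps the last); returns when the fingers have stopped.
- manip.dwell(seconds).
- manip.inverse_kinematics(position, orientation): joint angles nearest the present ones, or None.
- manip.grab_frame(name): name is "side" or "top" or "wrist"; returns (picture, depth): 420x560x3 uint8, red, green, blue; 420x560 float32, m along the optical axis (not along the pixel's ray), 0 where there is no reading.
- manip.get_calibration(name): a dict with "camera_matrix" (3x3 intrinsics, pixels), "R" (3x3) and "t" (3): a world point X has camera coordinates R X + t. Camera axes: x right, y down, z forward; pixel columns grow to the right and rows downward; lengths in m; the calibration is good to about 2 mm. A picture is of the moment at which its call begins: read the wrist's pose just before it. get_calibration takes no time and is no camera call; for the wrist camera it gives the pose at the moment of the call.
A pose or a line that the arm cannot do raises manip.Unreachable and nothing moves.
- manip.sign_off(): hands the job in; it is judged then, once.
Trained networks look in the newest picture that a camera, given by its name, has taken for a name from the list of things; names that differ only in an ending like _2 or _b are one class to them, and where a whole thing is asked for, a point or a joint stands for the part that bears it (a point fixed in the world has none). Each returns a list of dicts, best first, with "confidence" (0 to 1); they miss things now and then, are a little off and sometimes report something else, mostly with a low value. They report only what shows in the picture. A call takes as long as a camera call. They do not tell look-alikes from the thing itself.
- manip.look_for(camera, name): "at" ([x, y, z] in m, in world coordinates, good to about 4 mm: the middle of the surface that is visible of it).
Readings, each from a call of its own:
- manip.current_time(): time.
- manip.current_qpos(): joint angles.
- manip.current_joint_vel(): joint speeds.
- manip.current_joint_torque(): joint torques, N m.
- manip.current_ee_pos(): TCP position.
- manip.current_tcp_rot(): TCP orientation.
- manip.current_force(): force on the tool from outside, world axes, zero at the start.
- manip.current_ft_torque(): the same for the moment, N m.
- manip.current_grip_width(): opening from 0.0 (shut) to 1.0 (fully open).
- manip.current_grip_force(): force on a finger pad.
Only numpy, scipy, OpenCV 4.12 (cv2) and the standard library are available. Lean on these libraries where they do the work, as an engineer would, in place of code of your own. Each camera call takes 0.05 s, during which the arm holds its last target. There are 200 camera calls.

## Working session

There is one attempt and no reset: what is moved stays moved. The work goes in short steps, each a Python script; the robot and the scene stay as the last script left them, time stands still between calls to the robot, and variables do not carry over. Pictures are saved under pics/ and viewed, at most 14 in all, crops included, and the job is handed in when it is done.

```bash
mkdir -p pics
cat > h.py <<'E'
import numpy as np, cv2
from bench import manip
def save(cam,name):
    im,d=manip.grab_frame(cam); cv2.imwrite(f'pics/{name}.png',im[:,:,::-1]); c=manip.get_calibration(cam)
    np.savez(f'pics/{name}.npz',im=im,d=d,K=c['camera_matrix'],R=c['R'],t=c['t']); return im,d,c
def world(d,c):
    K=np.array(c['camera_matrix']);v,u=np.mgrid[:d.shape[0],:d.shape[1]]
    P=np.stack([(u-K[0,2])/K[0,0]*d,(v-K[1,2])/K[1,1]*d,d],-1)
    return (P-np.array(c['t']))@np.array(c['R'])
def proj(X,c):
    p=np.array(c['camera_matrix'])@(np.array(c['R'])@np.array(X)+np.array(c['t'])); return (p[:2]/p[2]).round().astype(int).tolist()
def down(yaw): # closing axis y at angle yaw from world x
    y=np.array([np.cos(yaw),np.sin(yaw),0]);z=np.array([0,0,-1.]);return np.stack([np.cross(y,z),y,z],1)
E
python3 - <<'E'
from h import *
for cam in('top','side'):
    im,d,c=save(cam,cam+'0')
    for n in 'pot tin scoop square_seat round_seat trough_seat tumbler tealight fork'.split():
        print(cam,n,[(np.round(r['at'],3).tolist(),round(r['confidence'],2),proj(r['at'],c)) for r in manip.look_for(cam,n)])
print(manip.current_tcp_rot().round(2),manip.current_time())
E
```

```text
top pot [([0.457, -0.396, 0.008], 0.62, [345, 259]), ([0.466, -0.722, 0.016], 0.5, [436, 306])]
top tin [([0.533, 0.303, 0.051], 0.54, [180, 139])]
top scoop [([0.471, 0.435, 0.006], 0.73, [142, 141]), ([0.508, -0.116, 0.015], 0.28, [280, 205])]
top square_seat [([0.508, 0.072, 0.018], 0.96, [233, 179])]
top round_seat [([0.502, -0.021, 0.014], 0.96, [255, 193])]
top trough_seat [([0.508, -0.114, 0.017], 0.63, [279, 205])]
top tumbler [([0.461, -0.288, 0.035], 0.69, [318, 240])]
top tealight [([0.53, 0.3, 0.054], 0.71, [180, 140])]
top fork [([0.509, 0.208, 0.006], 0.54, [201, 162])]
side pot [([0.471, -0.71, 0.026], 0.58, [361, 329]), ([0.45, -0.401, 0.028], 0.54, [301, 261])]
side tin []
side scoop []
side square_seat []
side round_seat [([0.549, -0.053, 0.009], 0.48, [279, 198]), ([0.512, -0.125, 0.012], 0.39, [279, 211])]
side trough_seat [([0.513, -0.124, 0.011], 0.7, [279, 211])]
side tumbler [([0.46, -0.292, 0.046], 0.79, [289, 236])]
side tealight []
side fork []
[[ 0.91  0.41 -0.  ]
 [ 0.41 -0.91  0.  ]
 [ 0.   -0.   -1.  ]] 1.0
```

View pics/top0.png

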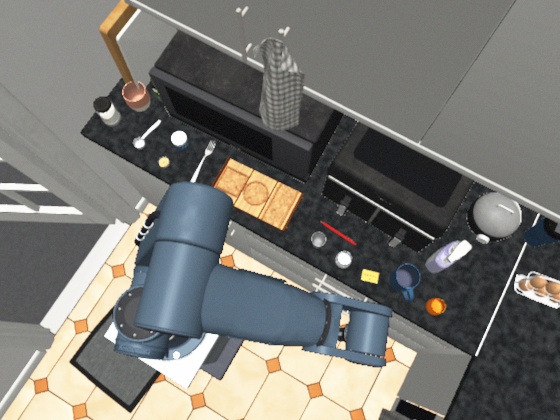

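View pics/side0.png

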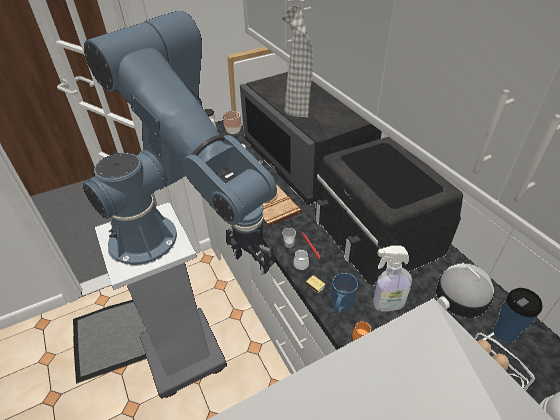

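Top view: steel pot candidates are the round items at (345,259) and (318,240, clear glass), with the orange one at (436,306) excluded. Tin candidates are (180,139), blue with a light lid, and (164,161), the small tealight. Scoop candidates are (147,135) with a bowl, and the fork at (207,155). Seats: square (233,179), round (255,193), trough (279,205). I'll check these in a close crop.

Run:
```python
from h import *
z=np.load('pics/top0.npz');im=z['im'][:,:,::-1]
f=lambda a,b,c,d:cv2.resize(im[a:b,c:d],(400,300),interpolation=cv2.INTER_CUBIC)
o=np.vstack([np.hstack([f(110,185,125,225),f(225,285,300,380)]),np.hstack([f(150,240,205,325),f(280,325,400,460)])])
cv2.imwrite('pics/crop1.png',o)
W=world(z['d'],z)
m=(z['d']>0)
# plan view of height
H=np.full((110,170),-1.)
ix=((W[...,0]-.2)/.006).astype(int);iy=((W[...,1]+.6)/.0075).astype(int)
ok=m&(ix>=0)&(ix<110)&(iy>=0)&(iy<170)
np.maximum.at(H,(ix[ok],iy[ok]),W[...,2][ok])
for yy in np.arange(-.55,.6,.05):
    s=ok&(abs(W[...,1]-yy)<.02)&(W[...,2]>.08)&(W[...,0]>.4)&(W[...,2]<.5)
    print(round(yy,2),'tall min x',W[...,0][s].min().round(3) if s.any() else None,'zmax',W[...,2][s].max().round(3) if s.any() else None)
def obj(n,c,r):
    s=m&(np.hypot(W[...,0]-c[0],W[...,1]-c[1])<r)&(W[...,2]>.004);P=W[s]
    rr=cv2.minAreaRect((P[:,:2]*1000).astype(np.float32)) ;print(n,rr,P[:,2].max().round(3),np.percentile(P[:,2],80).round(3),len(P))
    t=P[P[:,2]>P[:,2].max()-.006];print('  top',t.mean(0).round(3),t.min(0).round(3),t.max(0).round(3))
obj('pot',(.457,-.396),.05);obj('tin',(.53,.3),.045);obj('scoop',(.471,.435),.08)
```

```text
Traceback (most recent call last):
  File "h.py", line 7, in world
    K=np.array(c['camera_matrix']);v,u=np.mgrid[:d.shape[0],:d.shape[1]]
               ~^^^^^^^^^^^^^^^^^
KeyError: 'camera_matrix is not a file in the archive'
```

View pics/crop1.png

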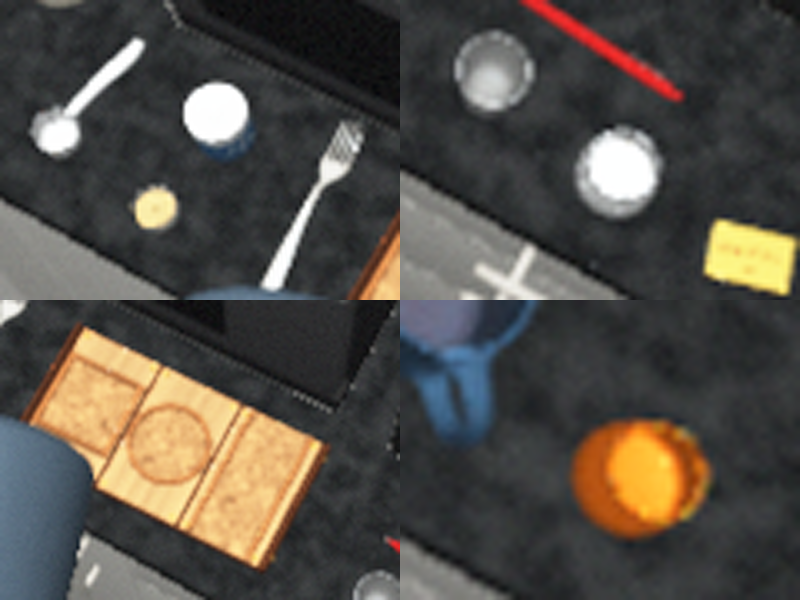

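The crop shows a blue tin with a white lid, a yellow tealight, a scoop with a bowl, and a fork (arm partly in front of it). The bright steel pot is at (345,259) and the grey glass at (318,240). I'll measure next.

```bash
sed -i "s/'camera_matrix'\])/'camera_matrix' if 'camera_matrix' in c else 'K'])/" h.py
cat > m.py <<'E'
from h import *
z=np.load('pics/top0.npz')
W=world(z['d'],z)
m=(z['d']>0)
for yy in np.arange(-.55,.6,.05):
    s=m&(abs(W[...,1]-yy)<.02)&(W[...,2]>.09)&(W[...,0]>.45)&(W[...,2]<.5)
    print(round(yy,2),'tall min x',W[...,0][s].min().round(3) if s.any() else None,'zmax',W[...,2][s].max().round(3) if s.any() else None)
def obj(n,c,r):
    s=m&(np.hypot(W[...,0]-c[0],W[...,1]-c[1])<r)&(W[...,2]>.004);P=W[s]
    print(n,cv2.minAreaRect((P[:,:2]*1000).astype(np.float32)),P[:,2].max().round(3),len(P))
    t=P[P[:,2]>P[:,2].max()-.006];print('  top',t.mean(0).round(3),t.min(0).round(3),t.max(0).round(3))
obj('pot',(.457,-.396),.05);obj('glass',(.461,-.29),.05);obj('tin',(.53,.3),.045);obj('scoop',(.471,.435),.09)
# caddy board / wood
hsv=cv2.cvtColor(z['im'],cv2.COLOR_RGB2HSV)
s=m&(abs(W[...,2]-.014)<.012)&(hsv[...,0]<25)&(hsv[...,1]>60)&(W[...,0]>.35)&(W[...,0]<.65)&(W[...,1]<.16)&(W[...,1]>-.22)
print('caddy',cv2.minAreaRect((W[s][:,:2]*1000).astype(np.float32)),s.sum(),W[s].min(0),W[s].max(0))
E
python3 m.py
```

```text
-0.55 tall min x 0.454 zmax 0.5
-0.5 tall min x 0.549 zmax 0.5
-0.45 tall min x 0.591 zmax 0.5
-0.4 tall min x 0.594 zmax 0.499
-0.35 tall min x 0.597 zmax 0.499
-0.3 tall min x 0.56 zmax 0.5
-0.25 tall min x 0.602 zmax 0.5
-0.2 tall min x 0.612 zmax 0.5
-0.15 tall min x 0.612 zmax 0.499
-0.1 tall min x 0.611 zmax 0.499
-0.05 tall min x 0.588 zmax 0.5
0.0 tall min x 0.593 zmax 0.5
0.05 tall min x 0.606 zmax 0.5
0.1 tall min x 0.602 zmax 0.5
0.15 tall min x 0.601 zmax 0.5
0.2 tall min x 0.6 zmax 0.499
0.25 tall min x 0.598 zmax 0.5
0.3 tall min x 0.597 zmax 0.5
0.35 tall min x 0.596 zmax 0.5
0.4 tall min x 0.594 zmax 0.499
0.45 tall min x 0.639 zmax 0.499
0.5 tall min x 0.563 zmax 0.355
0.55 tall min x 0.466 zmax 0.368
pot ((456.80548095703125, -394.6510314941406), (91.32530212402344, 88.08390808105469), 54.64512634277344) 0.053 178
  top [ 0.454 -0.392  0.049] [ 0.426 -0.412  0.047] [ 0.47  -0.37   0.053]
glass ((462.17999267578125, -288.2756042480469), (85.84880065917969, 95.09870147705078), 32.486026763916016) 0.07 248
  top [ 0.452 -0.286  0.067] [ 0.433 -0.312  0.064] [ 0.48  -0.265  0.07 ]
tin ((522.6629028320312, 301.6526794433594), (82.1900863647461, 75.7203140258789), 51.04567337036133) 0.061 270
  top [0.535 0.325 0.059] [0.526 0.324 0.057] [0.544 0.327 0.061]
scoop ((474.0574645996094, 436.8247375488281), (169.58163452148438, 176.52069091796875), 6.65312385559082) 0.027 313
  top [0.473 0.438 0.023] [0.438 0.426 0.021] [0.489 0.451 0.027]
caddy ((504.4027099609375, -18.130752563476562), (157.90419006347656, 306.11053466796875), 2.8252434730529785) 3383 [ 0.42460742 -0.17408703  0.00204239] [0.5891871  0.13738025 0.02591537]
```

Run:
```python
from h import *
manip.move_ptp([.42,-.38,.30],down(0))
im,d,c=save('wrist','w_pot')
for n in ('pot','tumbler'):
    print(n,[(np.round(r['at'],3).tolist(),round(r['confidence'],2),proj(r['at'],c)) for r in manip.look_for('wrist',n)])
print((-np.array(c['R']).T@c['t']).round(3),np.array(c['R']).round(2),manip.current_time(),manip.current_qpos().round(2))
print(np.array(c['camera_matrix']).round(0))
```

```text
pot [([0.463, -0.703, 0.028], 0.97, [312, 385]), ([0.453, -0.393, 0.006], 0.9, [309, 170])]
tumbler [([0.467, -0.283, 0.03], 0.76, [326, 74])]
[ 0.42  -0.299  0.443] [[ 1.   -0.   -0.  ]
 [-0.   -0.95  0.32]
 [-0.   -0.32 -0.95]] 2.1 [-0.82  0.32  1.52 -0.    1.3  -0.82]
[[362.   0. 281.]
 [  0. 362. 211.]
 [  0.   0.   1.]]
```

View pics/w_pot.png

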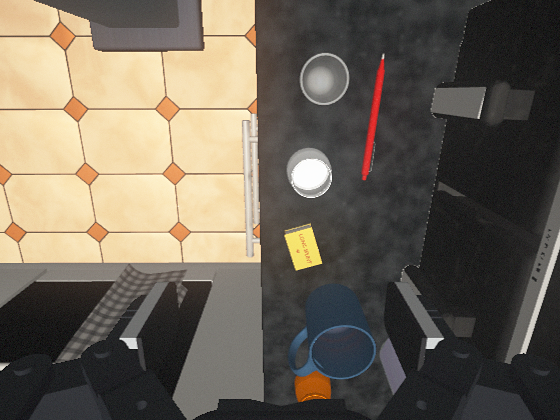

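The wrist view shows the glass at (325,78), the pot with a bright inside at (309,173), and the orange cup at the bottom (312,385). I'll measure the rims from the depth.

```bash
cat >> h.py <<'E'
def rim(W,d,c,r,zlo,zhi):
    s=(d>0)&(np.hypot(W[...,0]-c[0],W[...,1]-c[1])<r)&(W[...,2]>zlo)&(W[...,2]<zhi);P=W[s]
    (x,y),R=cv2.minEnclosingCircle((P[:,:2]*1000).astype(np.float32));return round(x),round(y),round(R,1),P.mean(0).round(3),len(P)
E
python3 - <<'E'
from h import *
z=np.load('pics/w_pot.npz');W=world(z['d'],z)
for n,c in(('pot',(.455,-.394)),('glass',(.465,-.286))):
  for a,b in((.01,.03),(.03,.04),(.04,.046),(.046,.056),(.056,.068)):
    try: print(n,a,b,rim(W,z['d'],c,.04,a,b))
    except Exception as e: print(n,a,b,'none')
print(W[150:200:4,309].round(3))
E
python3 - <<'E'
import cv2
i=cv2.imread('pics/w_pot.png')[30:220,260:400];cv2.imwrite('pics/c2.png',cv2.resize(i,(420,570),interpolation=cv2.INTER_CUBIC))
E
```

```text
pot 0.01 0.03 (452, -392, 26.3, array([ 0.451, -0.386,  0.021]), 337)
pot 0.03 0.04 (453, -392, 24.6, array([ 0.448, -0.38 ,  0.035]), 191)
pot 0.04 0.046 (453, -392, 22.2, array([ 0.452, -0.388,  0.043]), 109)
pot 0.046 0.056 (453, -393, 22.6, array([ 0.455, -0.396,  0.049]), 215)
pot 0.056 0.068 (0, 0, 0.0, array([nan, nan, nan]), 0)
glass 0.01 0.03 (463, -290, 18.3, array([ 0.464, -0.289,  0.018]), 931)
glass 0.03 0.04 (463, -290, 19.6, array([ 0.468, -0.288,  0.035]), 210)
glass 0.04 0.046 (463, -290, 20.3, array([ 0.469, -0.289,  0.043]), 122)
glass 0.046 0.056 (463, -290, 21.5, array([ 0.468, -0.288,  0.051]), 250)
glass 0.056 0.068 (462, -290, 24.4, array([ 0.464, -0.288,  0.061]), 510)
[[ 0.452 -0.366  0.02 ]
 [ 0.451 -0.369  0.033]
 [ 0.45  -0.371  0.043]
 [ 0.454 -0.384  0.003]
 [ 0.454 -0.389  0.002]
 [ 0.454 -0.394  0.001]
 [ 0.454 -0.399  0.002]
 [ 0.454 -0.404  0.001]
 [ 0.454 -0.409  0.001]
 [ 0.454 -0.414  0.003]
 [ 0.454 -0.418  0.008]
 [ 0.451 -0.414  0.04 ]
 [ 0.455 -0.431 -0.   ]]h.py:16: RuntimeWarning: Mean of empty slice.
  (x,y),R=cv2.minEnclosingCircle((P[:,:2]*1000).astype(np.float32));return round(x),round(y),round(R,1),P.mean(0).round(3),len(P)
  ret = um.true_divide(
```

View pics/c2.png

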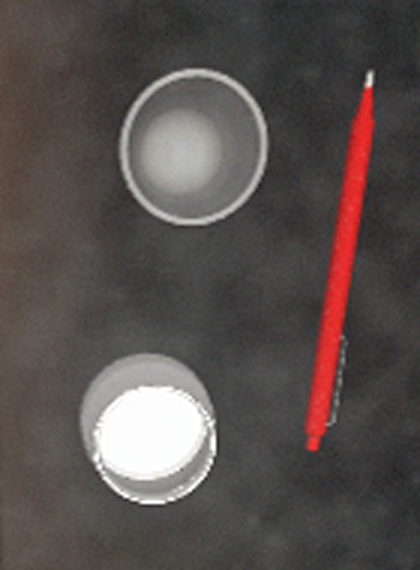

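Run:
```python
from h import *
manip.move_ptp([.45,.05,.30],down(0))
im,d,c=save('wrist','w_cad')
for n in 'square_seat round_seat trough_seat fork'.split():
    print(n,[(np.round(r['at'],3).tolist(),round(r['confidence'],2),proj(r['at'],c)) for r in manip.look_for('wrist',n)])
manip.move_ptp([.43,.40,.30],down(0))
im,d,c=save('wrist','w_ts')
for n in 'tin tealight scoop fork'.split():
    print(n,[(np.round(r['at'],3).tolist(),round(r['confidence'],2),proj(r['at'],c)) for r in manip.look_for('wrist',n)])
print(manip.current_time(),manip.current_qpos().round(2))
a=cv2.imread('pics/w_cad.png');b=cv2.imread('pics/w_ts.png');cv2.imwrite('pics/both.png',cv2.resize(np.hstack([a[:300,160:],b[:300,160:]]),(800,300)))
W=world(d,c)
for a,b in((.01,.04),(.043,.054)): print('tin',rim(W,d,(.53,.30),.04,a,b))
```

```text
square_seat []
round_seat [([0.506, -0.015, 0.011], 0.67, [325, 211])]
trough_seat [([0.509, -0.112, 0.016], 0.75, [325, 281])]
fork [([0.498, 0.204, 0.004], 0.82, [324, 18])]
tin [([0.536, 0.315, 0.05], 0.95, [371, 238])]
tealight [([0.445, 0.321, 0.008], 0.92, [292, 220])]
scoop [([0.474, 0.438, 0.004], 0.95, [317, 127])]
fork [([0.482, 0.205, 0.011], 0.9, [318, 300])]
5.5 [ 0.67  0.36  1.47 -0.    1.32  0.67]
tin (534, 311, 28.4, array([0.527, 0.328, 0.024]), 334)
tin (538, 311, 27.5, array([0.538, 0.312, 0.049]), 1570)
```

View pics/both.png

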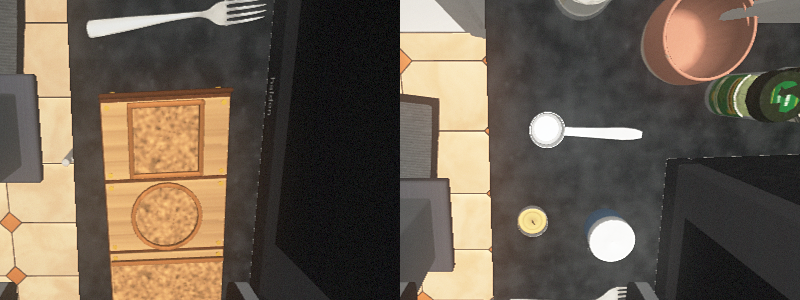

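The left half shows the caddy: square seat rim, round rim, then the trough, with the fork above. The right half shows the scoop with its bowl towards the robot, the tealight, and the tin near the oven. I'll fit the seats and the scoop axis.

Run:
```python
from h import *
z=np.load('pics/w_cad.npz');W=world(z['d'],z);ok=z['d']>0
X,Y,Z=W[...,0],W[...,1],W[...,2]
hi=ok&(Z>.0155)&(Z<.024)
for n,s in(('sq',hi&(abs(X-.508)<.053)&(abs(Y-.072)<.05)),('rd',hi&(np.hypot(X-.507,Y+.02)<.050)),('tr',hi&(abs(X-.508)<.09)&(abs(Y+.114)<.045))):
    P=(W[s][:,:2]*1000).astype(np.float32);print(n,len(P),np.round(P.mean(0),1),P.min(0),P.max(0),cv2.minAreaRect(P))
s=ok&(Z>.008)&(Z<.022)&(X>.4)&(X<.595)&(Y<.15)&(Y>-.18)
P=W[s];print('board',np.percentile(P,[.5,99.5],axis=0).round(3))
for y0 in(.09,.05,0,-.04,-.08,-.13):
    q=P[abs(P[:,1]-y0)<.004];print(y0,np.percentile(q[:,0],[1,99]).round(4))
z=np.load('pics/w_ts.npz');W=world(z['d'],z);im=z['im'].astype(int)
s=(z['d']>0)&(abs(W[...,0]-.48)<.09)&(abs(W[...,1]-.438)<.04)&(W[...,2]<.03)&(im.min(2)>110)
P=(W[s][:,:2]*1000).astype(np.float32);print('scoop',len(P),cv2.minAreaRect(P),P.min(0),P.max(0))
h=P[P[:,0]>470];print(cv2.fitLine(h,cv2.DIST_HUBER,0,.01,.01).ravel())
for x0 in range(475,550,15):
    q=P[abs(P[:,0]-x0)<3];print(x0,q[:,1].min(),q[:,1].max(),W[s][abs(P[:,0]-x0)<3][:,2].mean().round(4))
```

```text
sq 1584 [503.5  75.1] [457.3748    22.001757] [548.71936 120.23757] ((503.0682678222656, 69.86087036132812), (88.19059753417969, 97.08250427246094), 2.7865474224090576)
rd 955 [507.6 -18.9] [462.95596 -64.1994 ] [551.38055   23.683514] ((507.0048522949219, -19.92812728881836), (87.8950424194336, 87.71411895751953), 56.9495964050293)
tr 1120 [ 511.8 -113.7] [ 437.27866 -155.00017] [586.2025 -74.6811] ((511.72430419921875, -115.0256576538086), (145.7604522705078, 74.99847412109375), 2.7920074462890625)
board [[ 0.429 -0.168  0.008]
 [ 0.583  0.13   0.021]]
0.09 [0.4285 0.5742]
0.05 [0.4302 0.5763]
0 [0.4335 0.5788]
-0.04 [0.4351 0.5808]
-0.08 [0.4372 0.5802]
-0.13 [0.4389 0.5848]
scoop 1856 ((504.566650390625, 439.0130310058594), (129.0540313720703, 42.228519439697266), 4.954751968383789) [440.56863 413.5553 ] [569.93964 456.1221 ]
[ 9.9797952e-01 -6.3536577e-02  5.1726349e+02  4.3296393e+02]
475 418.18 452.71564 0.0073
490 430.1579 439.26947 0.0197
505 428.77335 438.08395 0.0157
520 427.15375 437.859 0.013
535 425.5081 437.48456 0.0094
```

Run:
```python
from h import *
z=np.load('pics/top0.npz');W=world(z['d'],z);ok=z['d']>0
for y0 in(.2,.25,.3,.35,.4):
    q=W[ok&(abs(W[...,1]-y0)<.02)&(W[...,0]>.57)&(W[...,0]<.8)]
    print(y0,[(x,q[abs(q[:,0]-x)<.015][:,2].max().round(3) if (abs(q[:,0]-x)<.015).any() else None) for x in(.59,.61,.64,.68,.75)])
z2=np.load('pics/w_ts.npz');W2=world(z2['d'],z2)
for y0 in(.28,.31,.34):
  q=W2[(z2['d']>0)&(abs(W2[...,1]-y0)<.006)&(W2[...,2]>.08)&(W2[...,0]>.5)];
  print(y0,len(q),q[:,0].min() if len(q) else 0)
z=np.load('pics/side0.npz');S=world(z['d'],z);Q=np.vstack([W[ok],S[z['d']>0]])
r=np.hypot(Q[:,0]-.225,Q[:,1]+.502)
# radial forward direction = (0.409,-.912)
f=(Q[:,:2]-[.225,-.502])@[.409,-.912]; l=(Q[:,:2]-[.225,-.502])@[.912,.409]
for h in np.arange(0,.5,.03):
    s=(abs(Q[:,2]-.231-h)<.015)&(r<.2)
    if s.sum()>5: print(h.round(2),s.sum(),'fwd max',f[s].max().round(3),'lat',l[s].min().round(3),l[s].max().round(3))
```

```text
0.2 [(0.59, np.float64(0.302)), (0.61, np.float64(0.305)), (0.64, np.float64(0.307)), (0.68, np.float64(0.662)), (0.75, np.float64(0.307))]
0.25 [(0.59, np.float64(0.304)), (0.61, np.float64(0.305)), (0.64, np.float64(0.307)), (0.68, np.float64(0.632)), (0.75, np.float64(0.306))]
0.3 [(0.59, np.float64(0.307)), (0.61, np.float64(0.307)), (0.64, np.float64(0.305)), (0.68, np.float64(0.605)), (0.75, np.float64(0.307))]
0.35 [(0.59, np.float64(0.304)), (0.61, np.float64(0.304)), (0.64, np.float64(0.308)), (0.68, np.float64(0.575)), (0.75, np.float64(0.307))]
0.4 [(0.59, np.float64(0.302)), (0.61, np.float64(0.304)), (0.64, np.float64(0.305)), (0.68, np.float64(0.545)), (0.75, np.float64(0.303))]
0.28 933 0.603652570556255
0.31 1459 0.6022420810851135
0.34 1843 0.6011201474822953
0.03 96 fwd max 0.059 lat -0.012 0.01
0.06 167 fwd max 0.076 lat -0.016 0.012
0.09 303 fwd max 0.075 lat -0.02 0.014
0.12 286 fwd max 0.071 lat -0.036 0.016
0.15 277 fwd max 0.04 lat -0.039 0.021
0.18 238 fwd max 0.042 lat -0.041 0.024
0.21 306 fwd max 0.043 lat -0.063 0.031
0.24 336 fwd max 0.051 lat -0.068 0.055
0.27 1237 fwd max 0.054 lat -0.07 0.059
0.3 3850 fwd max 0.049 lat -0.07 0.063
0.33 1962 fwd max 0.015 lat -0.063 0.069
0.36 2756 fwd max -0.054 lat -0.057 0.069
0.39 2227 fwd max -0.096 lat -0.046 0.073
0.42 1452 fwd max -0.154 lat -0.038 0.074
```

```bash
python3 - <<'E'
from h import *
Q=[]
for f in('top0','w_ts'):
    z=np.load(f'pics/{f}.npz');W=world(z['d'],z);Q.append(W[(z['d']>0)&(W[...,1]>.40)&(W[...,2]>.06)&(W[...,2]<.42)&(W[...,1]<.7)&(W[...,0]>.3)&(W[...,0]<.62)])
for q in Q:
  for zz in np.arange(.06,.42,.06):
    s=q[(q[:,2]>=zz)&(q[:,2]<zz+.06)]
    if len(s):
        i=np.hypot(s[:,0]-.503,s[:,1]-.4335).argsort()
        print(zz.round(2),len(s),s.min(0).round(3),'nearest',s[i[min(4,len(i)-1)]].round(3))
def tilt(yaw,a):
    R=down(yaw);c,s=np.cos(a),np.sin(a);x,y,zz=R.T
    return np.stack([c*x+s*zz,y,c*zz-s*x],1)
R=tilt(np.pi/2,np.radians(15));print(R.round(2))
for p,o in(([.541,.312,.0146],R),([.512,-.02,.027],R),([.503,.4335,.008],down(1.50)),([.507,-.115,.022],down(1.62)),([.453,-.392,.016],down(0)),([.5024,.075,.03],down(0))):
    q=manip.inverse_kinematics(p,o);print(None if q is None else np.round(q,2))
E
cat >> h.py <<'E'
def tilt(yaw,a):
    R=down(yaw);c,s=np.cos(a),np.sin(a);x,y,zz=R.T
    return np.stack([c*x+s*zz,y,c*zz-s*x],1)
E
```

```text
0.06 1547 [0.3   0.401 0.06 ] nearest [0.566 0.492 0.067]
0.12 1064 [0.3  0.4  0.12] nearest [0.618 0.58  0.135]
0.18 1201 [0.3   0.402 0.18 ] nearest [0.619 0.572 0.217]
0.24 1332 [0.3  0.4  0.24] nearest [0.604 0.403 0.293]
0.3 1504 [0.3   0.549 0.3  ] nearest [0.508 0.652 0.352]
0.36 1695 [0.3   0.637 0.36 ] nearest [0.498 0.656 0.371]
0.06 2267 [0.478 0.4   0.06 ] nearest [0.567 0.498 0.061]
0.12 581 [0.601 0.4   0.12 ] nearest [0.602 0.402 0.179]
0.18 781 [0.6  0.4  0.18] nearest [0.601 0.401 0.232]
0.3 7249 [0.36  0.4   0.313] nearest [0.499 0.41  0.36 ]
0.36 20682 [0.356 0.4   0.36 ] nearest [0.501 0.412 0.366]
[[-0.97  0.    0.26]
 [ 0.    1.   -0.  ]
 [-0.26  0.   -0.97]]
[ 0.5   0.7   1.74 -0.27  0.48 -0.84]
[-0.15  0.53  2.06  0.14  0.29 -1.85]
[ 0.64  0.82  1.46 -0.    0.86 -0.86]
[-0.31  0.61  1.87 -0.    0.66 -1.93]
[-0.79  0.72  1.65 -0.    0.77 -0.79]
[ 0.06  0.58  1.9  -0.    0.66  0.06]
```

Run:
```python
from h import *
R=tilt(np.pi/2,np.radians(15))
o=19e-3*np.sin(np.radians(15))
manip.move_ptp([.50,.312,.22],R)
manip.move_l([.536+o,.312,.12],max_speed=.2)
manip.move_l([.536+o,.312,.0146],max_speed=.12)
print(manip.current_force().round(1))
manip.set_gripper(0,40);print(manip.current_grip_width(),manip.current_grip_force())
manip.move_l([.536+o,.312,.17],max_speed=.15)
save('side','s1')
manip.move_l([.507+o,-.02,.17],max_speed=.25)
print(manip.current_grip_width(),manip.current_force().round(1))
manip.move_l([.507+o,-.02,.0145+.012+.003],max_speed=.12)
print(manip.current_force().round(1))
manip.move_l([.507+o,-.02,.0145+.012+.0005],max_speed=.02)
print(manip.current_force().round(1))
manip.set_gripper(.9);manip.move_l([.507+o,-.02,.17],max_speed=.2)
print(manip.current_time())
manip.move_ptp([.45,.05,.30],down(0))
im,d,c=save('wrist','w_c2');W=world(d,c);print(rim(W,d,(.507,-.02),.045,.053,.07))
```

```text
[-0.7 -0.1  0.8]
0.61023036900164 40.66733698127791
0.6057198669643914 [-0.7 -0.4 -2.7]
[-0.1  0.1 -1.3]
[ 0.8 -0.1  1.8]
14.6
(510, -21, 27.2, array([ 0.509, -0.019,  0.061]), 1737)
```

View pics/w_c2.png

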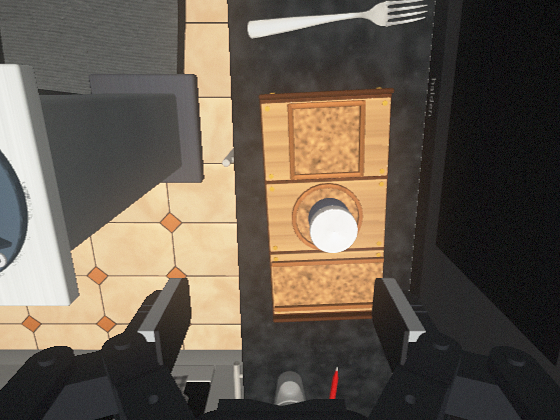

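The tin stands in the round seat, shown at (333,228), about 3 mm off centre. Next is the scoop.

Run:
```python
from h import *
a=np.radians(6);R1=tilt(1.50,a);R2=tilt(1.62,a)
manip.move_ptp([.503,.4335,.16],R1)
manip.set_gripper(.7)
manip.move_l([.503,.4335,.008],max_speed=.12)
print(manip.current_force().round(1))
manip.set_gripper(0,30);print(manip.current_grip_width(),manip.current_grip_force())
manip.move_l([.503,.4335,.17],max_speed=.15)
print(manip.current_grip_width(),manip.current_force().round(2))
manip.move_l([.48,.3,.20],max_speed=.25)
im,d,c=save('wrist','w_sc');print(manip.current_time(),manip.current_ee_pos().round(4))
```

```text
[-0.2  0.1 -0.8]
0.11801390130738115 29.401042948738905
0.11746941272281759 [-0.29 -0.51 -0.37]
21.9667 [0.4802 0.301  0.1996]
```

View pics/w_sc.png

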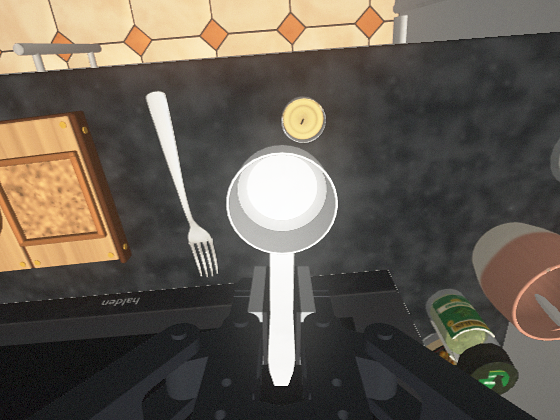

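The scoop is held straight: bowl at (282,200), handle centred between the fingers. I'll measure the grip offset from the bowl, then place it.

Run:
```python
from h import *
z=np.load('pics/w_sc.npz');W=world(z['d'],z);R=tilt(1.50,np.radians(6));T=(W-manip.current_ee_pos())@R
s=(z['d']>0)&(T[...,2]>-.035)&(T[...,2]<.02)&(abs(T[...,1])<.03)&(T[...,0]>.015)&(T[...,0]<.09)
P=T[s];print(len(P),P.min(0).round(4),np.percentile(P,99.5,axis=0).round(4))
b=P[P[:,0]>.027];print(cv2.minEnclosingCircle((b[:,:2]*1000).astype(np.float32)))
for lo in np.arange(.02,.075,.01):
    q=P[abs(P[:,0]-lo)<.003];print(lo.round(3),q[:,1].mean().round(4),q[:,2].min().round(4),q[:,2].max().round(4))
```

```text
9671 [ 0.015  -0.0207 -0.0205] [0.0616 0.0191 0.004 ]
((41.40859603881836, -0.3203308582305908), 20.525104522705078)
0.02 -0.0003 -0.0162 -0.0063
0.03 -0.0004 -0.0169 0.0055
0.04 -0.0003 -0.0183 0.0041
0.05 -0.0004 -0.0196 0.0032
0.06 -0.0004 -0.0205 0.001<stdin>:7: RuntimeWarning: Mean of empty slice.
  ret = ret.dtype.type(ret / rcount)
Traceback (most recent call last):
ValueError: zero-size array to reduction operation minimum which has no identity
```

Run:
```python
from h import *
R2=tilt(1.62,np.radians(6)); p=[.5055,-.1152]
manip.move_l([*p,.17],R2,max_speed=.25)
manip.move_l([*p,.025],max_speed=.12);print(manip.current_force().round(2))
manip.move_l([*p,.021],max_speed=.02);print(manip.current_force().round(2))
manip.set_gripper(.27);manip.dwell(.2);print(manip.current_grip_width())
manip.move_l([*p,.15],max_speed=.12)
manip.move_ptp([.42,-.30,.25],down(0))
manip.set_gripper(1.0)
# pot
manip.move_l([.453,-.392,.12],max_speed=.25)
manip.move_l([.453,-.392,.016],max_speed=.12);print(manip.current_force().round(2))
manip.set_gripper(0,40);print(manip.current_grip_width(),manip.current_grip_force())
manip.move_l([.453,-.392,.20],max_speed=.15)
print(manip.current_grip_width(),manip.current_force().round(2))
manip.move_l([.46,-.15,.22],max_speed=.25)
manip.move_l([.5024,.075,.18],max_speed=.25)
manip.move_l([.5024,.075,.016+.012+.003],max_speed=.12);print(manip.current_force().round(2))
manip.move_l([.5024,.075,.016+.012+.0005],max_speed=.02);print(manip.current_force().round(2))
manip.set_gripper(.9);manip.move_l([.5024,.075,.17],max_speed=.2)
manip.move_ptp([.45,.05,.32],down(0))
im,d,c=save('wrist','w_end');W=world(d,c);print(rim(W,d,(.502,.075),.04,.052,.07),rim(W,d,(.508,-.02),.045,.053,.07))
im=im.astype(int);s=(d>0)&(abs(W[...,1]+.115)<.03)&(abs(W[...,0]-.51)<.085)&(W[...,2]>.018)&(W[...,2]<.05)&(im.max(2)-im.min(2)<30)
P=(W[s][:,:2]*1000).astype(np.float32);print(len(P),P.min(0),P.max(0),cv2.minAreaRect(P))
save('top','t_end');print(manip.current_time())
```

```text
[-0.26  0.02 -0.15]
[-0.38 -0.86 -0.9 ]
0.27027998456033503
[ 0.41  0.3  -0.7 ]
0.5723753306658556 40.20537886952525
0.5712754191868911 [-1.03 -0.79 -1.12]
[ 0.88  0.78 -0.3 ]
[0.4  0.18 4.66]
(503, 75, 22.5, array([0.505, 0.075, 0.059]), 307) (509, -21, 27.2, array([ 0.509, -0.019,  0.06 ]), 1586)
689 [ 443.649   -137.58595] [553.44434 -96.67455] ((498.39752197265625, -113.6295166015625), (110.61359405517578, 40.49199295043945), 5.97556209564209)
38.5417
```

View pics/w_end.png

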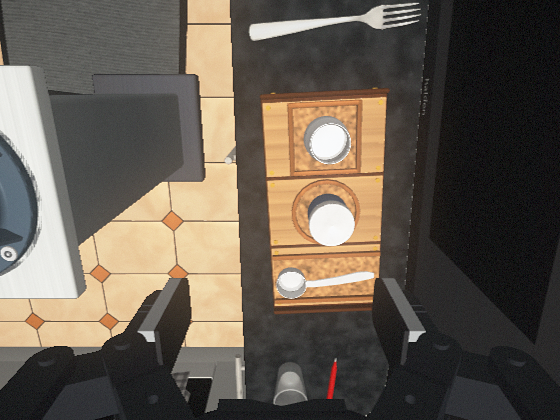

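The pot (328,140), the tin (331,218) and the scoop (325,280) all sit centred in their seats, and the fork and glass look unmoved.

```bash
python3 -c "
from bench import manip
manip.dwell(.3);print(manip.sign_off())"
```

```text
the job is handed in; nothing more can be done
None
```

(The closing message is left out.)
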